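# Drive the sprung disc punch home with the block mallet

## Robot

A 6-joint arm with a two-finger parallel gripper is mounted at the origin on the work surface. World frame = base frame: x ahead of the robot, y to its left, z up, the work surface at z = 0. Lengths are in m, angles in degrees, forces in N, time in s.
With the tool pointing down it reaches from about 0.35 to 0.775 m from the base axis. Payload 7.3 kg.
Tool frame: the origin (TCP) lies on the centre line of the jaws, within the pads' length; the fingertips stand 19 mm ahead of it and the grasp point (between the pads) is the TCP (ctrl.tip_reach is the distance from the TCP to the fingertips, in m); z points along the fingers, y is the line along which they close (so a half turn about z gives the same grasp; the last joint's range is limited). The gripper opens to 92 mm and grips with 3 to 60 N. Pads are 19 mm wide; open, the fingers measure 130 mm over their backs; the gripper's body (75 mm by 190 mm) begins 47 mm behind the grasp point.
Start: joints at [56.952, 19.595, 87.324, -0, 73.075, -8.365], TCP at [0.219, 0.477, 0.225] pointing down, gripper open.
Joint ranges: [-145.02, 145.02], [-44.19, 115.74], [2.07, 154.8], [-57.11, 237.11], [16.16, 152.29], [-177.93, 177.93]. Speed limits (degrees/s): [147.25, 147.25, 180, 180, 180, 180].

## Interface

Orientations are given as [roll, pitch, yaw] about the fixed x, y, z axes, in that order (R = Rz(yaw) Ry(pitch) Rx(roll)).
In Python, from rig import ctrl, hand, optics, workorder, current_clock, current_joint_pos, current_dq, current_tau, current_ee_pos, current_tcp_rot, current_wrist_force, current_moment, current_gripper_width, current_gripper_force gives the robot as it stands. Calls block until the motion is done:
- ctrl.goto(position, orientation): joint-space move of the TCP to a pose.
- ctrl.move_straight(position, attitude=None, v=0.15, force_limit=None): straight line of the TCP; attitude=None keeps the orientation; v is the mean speed in m/s. With force_limit (N) it stops when the force on the tool has changed by that much, and returns True; else False.
- ctrl.move_j(angles): joint-space move.
- hand.move_gripper(opening, f_grip=None): finger opening in m; f_grip is the grip in N (None keeps the last); returns when the fingers have stopped.
- ctrl.wait(seconds).
- ctrl.solve_ik(position, orientation): joint angles nearest the present ones, or None.
- optics.capture(name): name is "scene" or "top"; returns a dict with "pixels" (420x560x3 uint8, red, green, blue), "z_map" (420x560 float32, m along the optical axis (not along the pixel's ray), 0 where there is no reading), "fx", "fy", "cx", "cy" (pixels), "world_from_camera" (4x4, takes a point from camera to world coordinates). Camera axes: x right, y up, looking along -z (the intrinsics and any distortion apply to the point x, -y, -z); pixel columns grow to the right and rows downward; lengths in m; the calibration is good to about 2 mm. A picture is of the moment at which its call begins.
A pose or a line that the arm cannot do raises ctrl.PlanningError and nothing moves.
- workorder.finish_job(): hands the job in; it is judged then, once.
Readings, each from a call of its own:
- current_clock(): time.
- current_joint_pos(): joint angles.
- current_dq(): joint speeds.
- current_tau(): joint torques, N m.
- current_ee_pos(): TCP position.
- current_tcp_rot(): TCP orientation.
- current_wrist_force(): force on the tool from outside, world axes, zero at the start.
- current_moment(): the same for the moment, N m.
- current_gripper_width(): finger opening in m.
- current_gripper_force(): force on a finger pad.
Only numpy, scipy, OpenCV 4.12 (cv2) and the standard library are available. Lean on these libraries where they do the work, as an engineer would, in place of code of your own. Each camera call takes 0.05 s, during which the arm holds its last target. There are 200 camera calls.

## Task

Cut the disc in the bench punch with the mallet, which lies on its side on the wooden riser: first turn it over so that it stands by itself on its flat face on the riser, let go, and take it again by the handle from straight above. Holding it so, hit the punch's pin squarely with the flat face, as a brisk blow and not a slow push, until the pin is fully home and stays down; if it springs back up, strike again. Then stand the mallet back on its flat face on the riser and let go; never touch the punch with the hand, and leave the other things where they are.

Things in the scene. Friction and masses are not known exactly. Their poses are not given: they have to be found in the camera images.
- mallet: mallet, 0.42 kg: white head 50 x 50 x 80 mm, one end flat (the face), one domed; eight-sided wooden handle 26 mm across flats. Origin: middle of the flat face; z runs from face to dome (up when it stands on its face). Handle axis along -x at z = 40 mm, from the head (x = -25 mm) to the butt (x = -190 mm). It starts on its side, z level, head on the riser, handle out over its front edge
- mallet_grip (a point): point on the handle's axis, 80 mm from the middle of the head (x = -80, z = 40 mm in the mallet's frame)
- riser: fixed wooden riser, top board 170 mm (x) by 200 mm (y), its top 80 mm above the bench. Origin: on the bench under its centre; z up; its front edge is at x = -85 mm
- punch: fixed steel bench punch, base 110 mm (x) by 150 mm (y) by 16 mm, two columns under a grey bridge 60 mm (x) by 150 mm (y) with its top 90 mm up, and a steel bush 42 mm across up to 100 mm; the vertical sprung pin stands in its centre. Origin: on the bench under its centre; z up
- pin_top (a point): centre of the flat top of the pin's round head, 34 mm across; about 140 mm above the bench when up and 114 mm when home; moves with the pin
- punch_pin (a joint): how far the sprung pin is down, in m: 0 up, 0.026 fully home. The spring resists with about 16 N at first, plus the blow's own; past about 21 mm a catch holds the pin down, and short of that it springs back up
- media_bottle: screw-capped bottle, 64 mm across, 105 mm tall. Origin: centre of its underside. Bystander
- specimen_jar: small jar, 40 mm across, 50 mm tall, on the rear part of the riser. Origin: centre of its underside. Bystander
- beaker: open glass beaker, 72 mm across, 90 mm tall. Origin: centre of its underside. Bystander
- dishes: pile of three shallow round dishes in one piece, 88 mm across, 41 mm tall. Origin: centre of its underside. Bystander
- tip_box: purple and clear box, 120 x 85 x 60 mm. Origin: centre of its underside. Bystander
- wash_bottle: yellow bottle, 60 mm across, 150 mm tall. Origin: centre of its underside. Bystander
- spatula: flat spatula with a wooden handle, 180 mm long, lying on the bench. Origin: centre of its underside. Bystander
Mind the look-alikes: they are no part of the job. Leave any turquoise look-alike of the mallet alone.

How it is judged:
By the outcome, as a careful person would: the job done as asked, in the order asked, and still so for the second after the job is handed in, with the robot touching nothing.
It also fails if it takes over 72 s, if anything falls off the work surface, if the arm or the gripper's body presses on something with over 40 N, if the wrist force passes 120 N, or if a joint passes its speed limit or range.

## Working session

There is one attempt and no reset: what is moved stays moved. The work goes in short steps, each a Python script; the robot and the scene stay as the last script left them, time stands still between calls to the robot, and variables do not carry over. Pictures are saved under pics/ and viewed, at most 10 in all, crops included, and the job is handed in when it is done.

```bash
mkdir -p pics; ls
cat > h.py <<'E'
import numpy as np, cv2
from rig import *
def cap(name,out=None):
    c=optics.capture(name)
    if out: cv2.imwrite('pics/'+out,cv2.cvtColor(c['pixels'],cv2.COLOR_RGB2BGR))
    z=c['z_map']; v,u=np.mgrid[:420,:560]
    P=np.stack([(u-c['cx'])/c['fx']*z,-(v-c['cy'])/c['fy']*z,-z,np.ones_like(z)],-1)@np.array(c['world_from_camera']).T
    P=P[...,:3]; P[z==0]=np.nan
    return c,P
E
python3 - <<'E'
from h import *
for n in('top','scene'):
    c,P=cap(n,n+'0.png'); np.save(n+'P.npy',P); np.save(n+'I.npy',c['pixels'])
    print({k:v for k,v in c.items() if k not in('pixels','z_map')})
print(current_clock())
E
```

```text
pics
{'fx': 468.7656142374903, 'fy': 468.7656142374903, 'cx': 270.5652744433238, 'cy': 204.52250493459195, 'world_from_camera': array([[-0.00151205,  0.99376225, -0.11150917,  0.37586158],
       [-0.99989401, -0.00311713, -0.01422127, -0.02473233],
       [-0.01448015,  0.11147585,  0.99366164,  1.47404202],
       [ 0.        ,  0.        ,  0.        ,  1.        ]])}
{'fx': 437.6481618804339, 'fy': 437.6481618804339, 'cx': 273.53933762237807, 'cy': 207.8807887041134, 'world_from_camera': array([[-0.33473793, -0.59521196,  0.73052942,  1.43256837],
       [ 0.94230483, -0.20857071,  0.2618394 ,  0.3005473 ],
       [-0.0034829 ,  0.77602898,  0.63068763,  0.86586811],
       [ 0.        ,  0.        ,  0.        ,  1.        ]])}
0.1
```

View pics/top0.png

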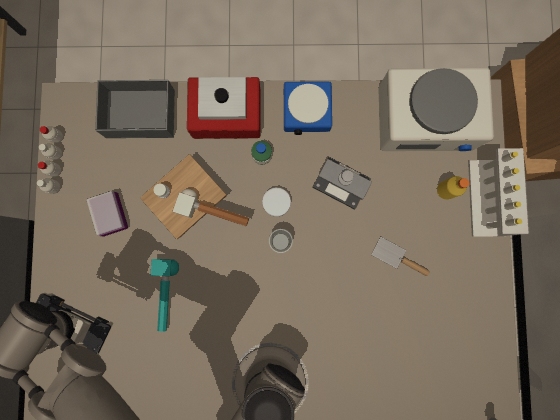

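View pics/scene0.png

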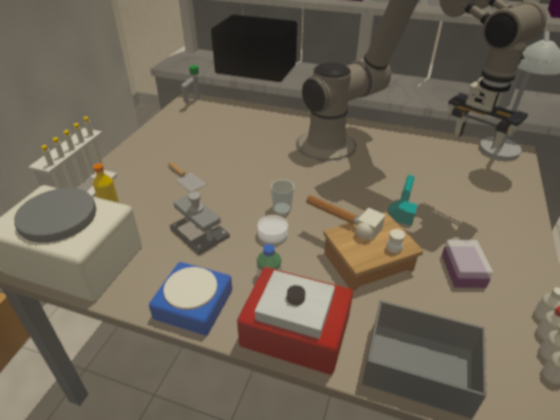

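The top view shows the riser at (185,196), the mallet head at (186,204) with its handle running to (247,220), the jar at (160,190), the punch at (342,182), the dishes at (277,201), the beaker at (281,240) and the turquoise decoy at (165,290). Next I'll measure the geometry.

Run:
```python
from h import *
P=np.load('topP.npy'); I=np.load('topI.npy')
hsv=cv2.cvtColor(I,cv2.COLOR_RGB2HSV)
def reg(u0,v0,u1,v1,m): 
    k=np.zeros((420,560),bool);k[v0:v1,u0:u1]=1
    return k&m
z=P[...,2]
# riser top
m=reg(135,145,232,240,(abs(z-.08)<.008))
r=cv2.minAreaRect(P[m][:,:2].astype(np.float32)); print('riser',r,np.median(z[m]))
# handle
m=reg(203,195,255,230,(z>.085)&(hsv[...,1]>110))
h=P[m]; print('handle n',len(h)); c=h.mean(0); d=np.linalg.svd(h[:,:2]-c[:2])[2][0]; print(c,d,np.degrees(np.arctan2(d[1],d[0])),np.percentile(h[:,2],[5,50,95]))
t=(h[:,:2]-c[:2])@d; print('ext',t.min(),t.max())
m=reg(165,185,205,220,(z>.105))
q=P[m]; print('head',cv2.minAreaRect(q[:,:2].astype(np.float32)),np.percentile(q[:,2],[5,50,95]))
# punch
for lo,hi in((.082,.094),(.12,.15)):
    m=reg(305,150,380,215,(z>lo)&(z<hi)); q=P[m]; print('punch',cv2.minAreaRect(q[:,:2].astype(np.float32)),q.mean(0),np.median(q[:,2]),len(q))
m=reg(305,150,380,215,(z>.008)); print('punch all',cv2.minAreaRect(P[m][:,:2].astype(np.float32)))
for n,b in dict(jar=(150,180,172,199),dish=(258,183,295,218),beak=(266,225,296,255),bottle=(248,138,275,165),tip=(82,185,132,240),decoy=(145,250,185,335)).items():
    m=reg(*b,(z>(.1 if n=='jar' else .02))); q=P[m]; print(n,cv2.minAreaRect(q[:,:2].astype(np.float32)),q[:,2].max())
A=cv2.resize(cv2.cvtColor(I[140:260,130:290],cv2.COLOR_RGB2BGR),None,fx=5,fy=5,interpolation=3)
S=np.load('sceneI.npy');B=cv2.resize(cv2.cvtColor(S[180:290,290:440],cv2.COLOR_RGB2BGR),None,fx=5,fy=5,interpolation=3)
cv2.imwrite('pics/cA.png',A);cv2.imwrite('pics/cB.png',B)
```

```text
riser ((0.5601508617401123, 0.260231077671051), (0.17217962443828583, 0.19987088441848755), 42.1461296081543) 0.08009237059775876
handle n 438
[0.50146213 0.12880321 0.1150908 ] [0.34838625 0.93735107] 69.61135732602582 [0.10712588 0.11596543 0.1224731 ]
ext -0.0695246790469656 0.07685993780609944
head ((0.5357188582420349, 0.24706287682056427), (0.12160520255565643, 0.08226966112852097), 84.63984680175781) [0.11057171 0.12829558 0.1343203 ]
punch ((0.6091606020927429, -0.2262345850467682), (0.1500157117843628, 0.06149965897202492), 61.22005844116211) [ 0.60728098 -0.22524073  0.08980858] 0.09009561663639898 734
punch ((0.6087040901184082, -0.22549866139888763), (0.030565299093723297, 0.031212665140628815), 45.19307327270508) [ 0.60826605 -0.225335    0.14076614] 0.14083028746646775 108
punch all ((0.6144534945487976, -0.22677192091941833), (0.1978568583726883, 0.22895023226737976), 1.853758454322815)
jar ((0.5729875564575195, 0.31687790155410767), (0.03515244647860527, 0.03548958897590637), 43.5693473815918) 0.13556336185925755
dish ((0.5460641980171204, -0.02078692615032196), (0.08542387187480927, 0.0852997750043869), 44.29833984375) 0.053089971495899224
beak ((0.42460688948631287, -0.034094326198101044), (0.06781112402677536, 0.06796657294034958), 0.25629502534866333) 0.09806142209400082
bottle ((0.6989848017692566, 0.024332813918590546), (0.06184155121445656, 0.061583127826452255), 44.586891174316406) 0.11130728609496066
tip ((0.5114344358444214, 0.5036706328392029), (0.12081599980592728, 0.08749724924564362), 18.328746795654297) 0.0681257637552175
decoy ((0.265306681394577, 0.3126830458641052), (0.21684542298316956, 0.07908476889133453), 4.614238262176514) 0.06109307372974637
```

View pics/cA.png

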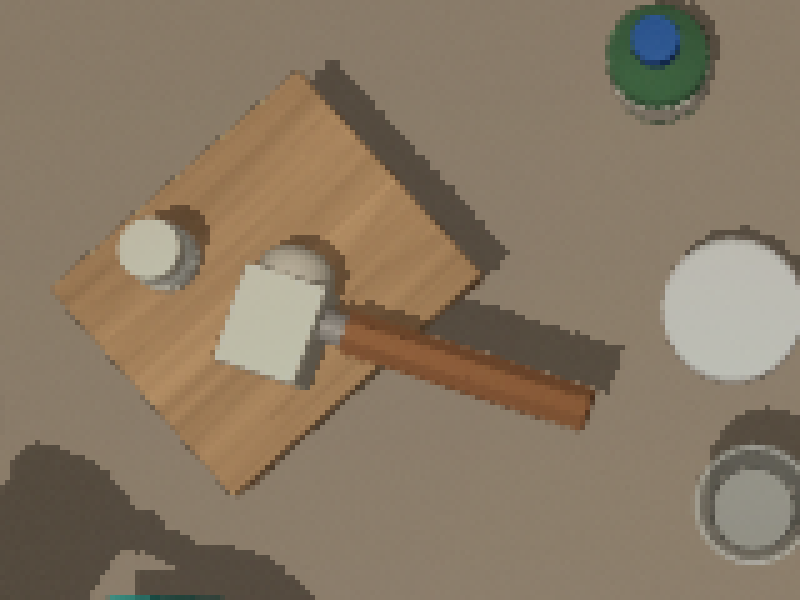

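View pics/cB.png

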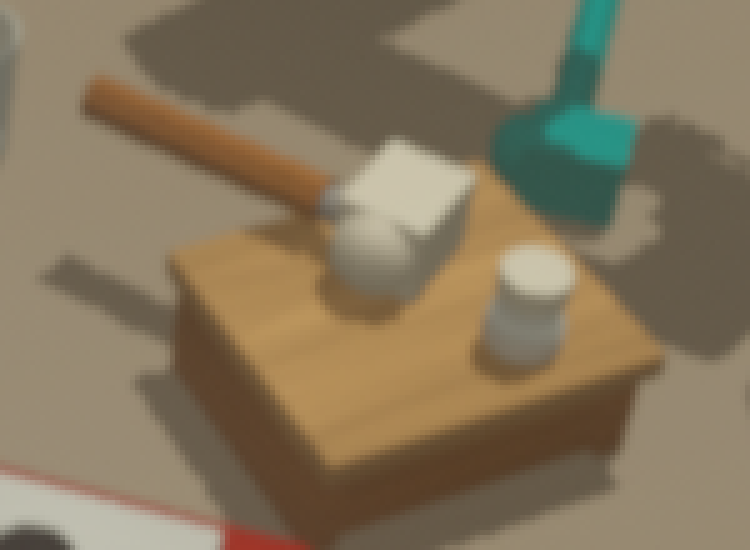

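Crop views: the dome is on the far (+x) side of the head, at (295,260) in the top crop, and the face points back towards the robot. So I grip from above and roll 90° about the handle, which leaves the tool pointing forward and level. I'll refine the mallet pose and check that the arm can reach this.

```bash
cat >> h.py <<'E'
from scipy.spatial.transform import Rotation as Ro
def ori(psi,tilt,flip=1):
    """handle (butt->head) yaw psi; tool tilted from straight down towards psi-90 by tilt deg; jaws across the handle"""
    p=np.radians(psi);t=np.radians(tilt)
    x=np.array([np.cos(p),np.sin(p),0]); f=np.array([np.sin(p),-np.cos(p),0])
    z=-np.cos(t)*np.array([0,0,1])+np.sin(t)*f
    X=flip*x; R=np.stack([X,np.cross(z,X),z],1)
    return Ro.from_matrix(R).as_euler('xyz',degrees=True)
E
python3 - <<'E'
from h import *
P=np.load('topP.npy'); I=np.load('topI.npy'); hsv=cv2.cvtColor(I,cv2.COLOR_RGB2HSV); z=P[...,2]
k=np.zeros((420,560),bool);k[185:222,165:256]=1
q=P[k&(z>.126)&(hsv[...,1]<70)][:,:2].astype(np.float32)
print('headtop',len(q),cv2.minAreaRect(q),q.mean(0))
h=P[k&(z>.1125)&(hsv[...,1]>110)]; c=h.mean(0);d=np.linalg.svd(h[:,:2]-c[:2],full_matrices=False)[2][0];t=(h[:,:2]-c[:2])@d
print('handle',len(h),c,np.degrees(np.arctan2(d[1],d[0])),c[:2]+d*t.min(),c[:2]+d*t.max())
print('now',current_tcp_rot(),current_joint_pos())
for psi in (60,72,80,90,100,110):
  for tilt in(0,45,90):
    for fl in(1,-1):
      hc=np.array([.515,.245]); g=hc-.08*np.array([np.cos(np.radians(psi)),np.sin(np.radians(psi))])
      f=np.array([np.sin(np.radians(psi)),-np.cos(np.radians(psi))])
      s=[ctrl.solve_ik([*g,.121+dz],ori(psi,tilt,fl)) for dz in(0,.06)]
      b=ctrl.solve_ik([*(g-.08*f),.121],ori(psi,tilt,fl)) if tilt==90 else 1
      print(psi,tilt,fl,[None if x is None else np.round(x).astype(int).tolist() for x in s],b is not None)
E
```

```text
headtop 360 ((0.5406770706176758, 0.2656949758529663), (0.09390150755643845, 0.071136474609375), 72.7186050415039) [0.5314925  0.24637865]
handle 362 [0.50359046 0.13590883 0.11740167] 73.21672369247875 [0.48147444 0.06257969] [0.52455071 0.20540581]
now [-1.79921986e+02 -1.04232007e-02  1.55316911e+02] [ 5.69527820e+01  1.96331631e+01  8.73698471e+01 -1.08270701e-03
  7.30756898e+01 -8.36381978e+00]
60 0 1 [[12, 24, 99, 0, 57, 42], [12, 20, 94, 0, 66, 42]] True
60 0 -1 [[12, 24, 99, 0, 57, -138], [12, 20, 94, 0, 66, -138]] True
60 45 1 [None, None] True
60 45 -1 [None, None] True
60 90 1 [None, None] False
60 90 -1 [None, None] False
72 0 1 [[11, 25, 97, 0, 58, 29], [11, 21, 92, 0, 67, 29]] True
72 0 -1 [[11, 25, 97, 0, 58, -151], [11, 21, 92, 0, 67, -151]] True
72 45 1 [None, None] True
72 45 -1 [None, None] True
72 90 1 [None, None] False
72 90 -1 [None, None] False
80 0 1 [[10, 26, 95, 0, 59, 20], [10, 22, 91, 0, 67, 20]] True
80 0 -1 [[10, 26, 95, 0, 59, -160], [10, 22, 91, 0, 67, -160]] True
80 45 1 [None, None] True
80 45 -1 [None, None] True
80 90 1 [[35, 61, 137, 226, 103, -
[... 419 characters left out ...]

90 90 -1 [[23, 65, 142, 205, 115, 11], [23, 53, 145, 204, 106, 7]] True
100 0 1 [[10, 28, 91, 0, 61, 0], [10, 25, 87, 0, 69, 0]] True
100 0 -1 [None, None] True
100 45 1 [None, None] True
100 45 -1 [None, None] True
100 90 1 [None, None] False
100 90 -1 [[9, 67, 144, 179, 121, -1], [9, 55, 147, 179, 112, 0]] False
110 0 1 [[10, 30, 89, 0, 62, -10], [10, 26, 84, 0, 70, -10]] True
110 0 -1 [[10, 30, 89, 0, 62, 170], [10, 26, 84, 0, 70, 170]] True
110 45 1 [[3, 21, 128, 136, 17, -149], None] True
110 45 -1 [[3, 21, 128, 136, 17, 31], None] True
110 90 1 [[-4, 66, 143, 153, 116, 167], [-4, 54, 146, 155, 108, 172]] False
110 90 -1 [[-4, 66, 143, 153, 116, -13], [-4, 54, 146, 155, 108, -8]] False
```

```bash
cat >> h.py <<'E'
def fk(q,p):
    a0,h,L1,a2,L2,Lt,*o=p; q=np.radians(np.asarray(q,float))
    rz=lambda a:Ro.from_euler('z',a); ry=lambda a:Ro.from_euler('y',a)
    A=rz(q[0]); B=A*ry(q[1]); C=B*ry(q[2]); D=C*rz(q[3])*ry(q[4])
    w=A.apply([a0,0,h])+B.apply([0,0,L1])+C.apply([a2,0,L2])
    return w, w+D.apply([0,0,Lt]), D*rz(q[5])
E
python3 - <<'E'
from h import *
from scipy.optimize import least_squares
S=[]
rng=np.random.default_rng(0)
for i in range(25):
    pos=[rng.uniform(.4,.6),rng.uniform(-.2,.3),rng.uniform(.15,.4)]
    q=ctrl.solve_ik(pos,ori(rng.uniform(40,110),rng.choice([0,-30,90]),-1))
    if q is not None:S.append((pos,q))
f=least_squares(lambda p:np.concatenate([fk(q,p)[1]-pos for pos,q in S]),[0,.3,.4,0,.35,.25])
print(len(S),f.x,abs(f.fun).max()); np.save('fk.npy',f.x)
d=np.array([np.cos(np.radians(73)),np.sin(np.radians(73))])
g=np.array([.5036,.1359])+d*(.0320)   # 78 mm from head middle (.5368,.2450)
hc=g+.078*d; print('grip',g,'head',hc)
hand.move_gripper(.07,60)
o=ori(73,0,-1)
ctrl.goto([*g,.24],o); print(current_joint_pos())
print(ctrl.move_straight([*g,.106],o,v=.12,force_limit=15))
hand.move_gripper(.0,60); print(current_gripper_width(),current_gripper_force(),current_ee_pos())
ctrl.move_straight([*g,.20],o,v=.1)
print(current_clock(),current_wrist_force(),current_moment(),current_gripper_width())
c,P=cap('top','t1.png'); c,P=cap('scene','s1.png')
a=cv2.imread('pics/t1.png')[130:270,100:290];b=cv2.imread('pics/s1.png')[130:270,250:440]
cv2.imwrite('pics/m1.png',cv2.resize(np.hstack([a,b]),None,fx=2.1,fy=2.1,interpolation=3))
E
```

```text
20 [-0.02864449  0.23023688  0.52629453  0.04590927  0.40348149  0.34361825] 0.09102192614692711
grip [0.51295589 0.16650175] head [0.53576089 0.24109352]
[ 9.87897749e+00  2.04459500e+01  8.35838347e+01  9.08316849e-03
  7.59738652e+01 -1.53132426e+02]
False
0.02454958892244387 59.97612275183201 [0.51308648 0.16645673 0.10601372]
6.0083 [-0.16078994  0.3346846  -4.73506434] [-0.27914657  0.22131724  0.02810909] 0.02408038157119969
```

View pics/m1.png

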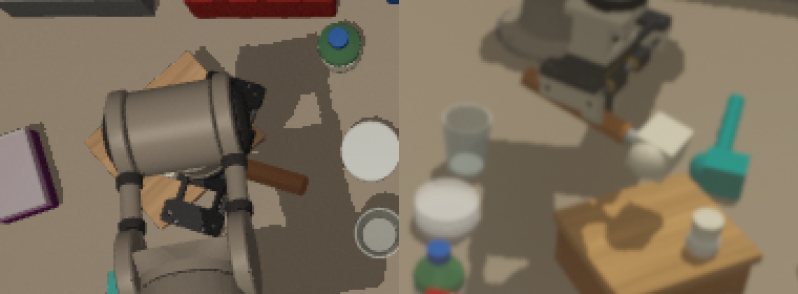

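Picture: the mallet is held by the handle with the head lifted clear of the riser, and the jar is untouched. I'll fix the kinematic model so I can check the flip path.

```bash
cat >> h.py <<'E'
def fk(q,p):
    a0,h,L1,a2,L2,Lt,a4,a5,s4,s6,r=p; q=np.radians(np.asarray(q,float))
    rz=lambda a:Ro.from_euler('z',a); ry=lambda a:Ro.from_euler('y',a)
    A=rz(q[0]); B=A*ry(q[1]); C=B*ry(q[2]); W=C*rz(s4*q[3]); D=W*ry(q[4])
    e=A.apply([a0,0,h])+B.apply([0,0,L1]); w=e+C.apply([a2,0,L2])+W.apply([a4,0,0])
    return e,w, w+D.apply([a5,0,Lt]), D*rz(s6*q[5]+np.radians(r))
E
python3 - <<'E'
from h import *
from scipy.optimize import least_squares
S=[];rng=np.random.default_rng(0)
for i in range(40):
    pos=[rng.uniform(.4,.6),rng.uniform(-.2,.3),rng.uniform(.15,.4)];o=ori(rng.uniform(40,110),rng.choice([0,-30,90]),-1)
    q=ctrl.solve_ik(pos,o)
    if q is not None:S.append((pos,q,o))
best=None
for s4 in(1,-1):
    f=least_squares(lambda p:np.concatenate([fk(q,[*p,s4,1,0])[2]-pos for pos,q,o in S]),[0,.25,.4,0,.35,.25,0,0])
    print(s4,f.x,abs(f.fun).max())
    if best is None or f.cost<best[0]:best=(f.cost,f.x,s4)
for s6 in(1,-1):
    E=[]
    for pos,q,o in S:
        R=fk(q,[*best[1],best[2],s6,0])[3]; E.append((R.inv()*Ro.from_euler('xyz',o,degrees=True)).as_euler('zyx',degrees=True))
    print(s6,np.round(E[:3],1),np.round(E[-2:],1))
np.save('fk.npy',np.r_[best[1],best[2],1,0])
c,P=cap('scene'); z=P[...,2];I=c['pixels'];hsv=cv2.cvtColor(I,cv2.COLOR_RGB2HSV)
k=np.zeros((420,560),bool);k[150:235,290:390]=1
h=P[k&(z>.15)&(hsv[...,1]>110)&(hsv[...,0]<20)];cc=h.mean(0);d=np.linalg.svd(h-cc,full_matrices=False)[2][0];print(len(h),cc,d,np.degrees(np.arcsin(d[2])),np.degrees(np.arctan2(d[1],d[0])))
E
```

```text
1 [-0.02012011  0.26740432  0.4900648   0.04092253  0.36634884  0.32842624
  0.02184449 -0.04856584] 0.09310204870997218
-1 [ 0.48940277 -0.23711428  0.42097158  0.09222097  0.12605012  0.02340156
 -0.22560718  0.30382609] 0.3542272165992992
1 [[90. -0.  0.]
 [90.  0. -0.]
 [90.  0.  0.]] [[90.  0.  0.]
 [90. -0.  0.]]
-1 [[157.1  -0.    0. ]
 [ 62.5   0.   -0. ]
 [ 94.2   0.    0. ]] [[44.1 -0.  -0. ]
 [41.2 -0.  -0. ]]
217 [0.5177821  0.15335891 0.21303847] [ 0.29563966  0.94833861 -0.11511332] -6.610160969191499 72.68540233437122
```

```bash
cat >> h.py <<'E'
def fk(q,p):
    a0,h,L1,a2,L2,Lt,a4,a5,a1,y1,y2,y3=p; q=np.radians(np.asarray(q,float))
    rz=lambda a:Ro.from_euler('z',a); ry=lambda a:Ro.from_euler('y',a)
    A=rz(q[0]); B=A*ry(q[1]); C=B*ry(q[2]); W=C*rz(q[3]); D=W*ry(q[4])
    e=A.apply([a0,y1,h])+B.apply([a1,0,L1]); w=e+C.apply([a2,0,L2])+W.apply([a4,y2,0])
    return e,w, w+D.apply([a5,0,Lt]), D*rz(q[5]+np.pi/2)
E
python3 - <<'E'
from h import *
from scipy.optimize import least_squares
S=[];rng=np.random.default_rng(0)
for i in range(60):
    pos=[rng.uniform(.4,.6),rng.uniform(-.2,.3),rng.uniform(.15,.4)];o=ori(rng.uniform(40,110),rng.choice([0,-30,90]),-1)
    q=ctrl.solve_ik(pos,o)
    if q is not None:S.append((pos,q,o))
f=least_squares(lambda p:np.concatenate([fk(q,p)[2]-pos for pos,q,o in S]),[0,.25,.4,0,.35,.25,0,0,0,0,0,0])
print(len(S),np.round(f.x,4),abs(f.fun).max()); np.save('fk.npy',f.x)
q=current_joint_pos();print(fk(q,f.x)[2],current_ee_pos())
r=f.fun.reshape(-1,3)
for (pos,q,o),e in list(zip(S,r))[:8]:print(np.round(q),np.round(pos,2),np.round(e,3))
E
```

```text
45 [-0.      0.2229  0.5062  0.0465  0.3796  0.3201 -0.      0.      0.
  0.0764  0.      0.    ] 5.605385156037812e-09
[0.51259526 0.16642392 0.19928042] [0.51259526 0.16642392 0.19928043]
[ -15.   24.   92.   -0.   64. -146.] [ 0.53 -0.07  0.16] [ 0. -0. -0.]
[ 18.  21. 133. 213.  68. -14.] [0.58 0.1  0.33] [ 0. -0. -0.]
[  12.   54.   44.    1.  112. -178.] [0.59 0.21 0.15] [ 0.  0. -0.]
[-19.  20.  65.   0.  95. 173.] [ 0.55 -0.11  0.37] [-0.  0.  0.]
[  -8.   17.  103.   -0.   60. -147.] [0.46 0.01 0.16] [ 0.  0. -0.]
[-20.  40. 150. 140.  97.  -6.] [0.53 0.11 0.25] [-0. -0.  0.]
[ 15.  25. 134. 198.  70.  -6.] [0.6  0.14 0.31] [ 0. -0. -0.]
[   1.   24.   78.   15.  104. -151.] [0.43 0.16 0.28] [-0. -0.  0.]
```

```bash
cat > plan.py <<'E'
from h import *
p=np.load('fk.npy'); q0=current_joint_pos()
pts=[]
for x in(.055,.105): 
  for y in(-.03,.03):
    for z in(-.04,.04): pts.append([-x,z,y])   # flip=-1: tool x is towards the butt
pts+= [[.115,0,0],[0,.095,-.047],[0,-.095,-.047],[0,.095,-.12],[0,-.095,-.12]]
pts=np.array(pts)
def segd(P,a,b):
    t=np.clip((P-a)@(b-a)/((b-a)@(b-a)),0,1); return np.linalg.norm(P-a-t[:,None]*(b-a),axis=1)
def check(qa,qb,verbose=True):
    mz=md=mb=9;wz=9
    for s in np.linspace(0,1,60):
        q=np.array(qa)+s*(np.array(qb)-qa); e,w,t,R=fk(q,p); X=t+R.apply(pts)
        sh=Ro.from_euler('z',np.radians(q[0])).apply([0,p[9],p[1]])
        a=min(segd(X,sh,e).min(),segd(X,e,w).min()); base=min(segd(X,np.zeros(3),np.array([0,0,.3])).min(),segd(np.array([w]),np.zeros(3),np.array([0,0,.3])).min())
        mz=min(mz,X[:,2].min());md=min(md,a);mb=min(mb,base);wz=min(wz,e[2],w[2])
    return np.round([mz,md,mb,wz],3)
E
python3 - <<'E'
from plan import *
for psi in(80,85,90,95):
  d=np.array([np.cos(np.radians(psi)),np.sin(np.radians(psi))]);f=np.array([d[1],-d[0]])
  for hc in([.525,.24],[.535,.245]):
   g=np.array(hc)-.078*d
   o=ori(psi,90,-1); qp=ctrl.solve_ik([*g,.12],o)
   qb=ctrl.solve_ik([*(g-.07*f),.12],o)
   if qp is None: print(psi,hc,None);continue
   for zh in(.24,.3,.34):
    qh=ctrl.solve_ik([*g,zh],o)
    for z1 in(.3,.4,.5):
     q1=ctrl.solve_ik([.513,.1665,z1],ori(73,0,-1))
     if qh is None or q1 is None: print(psi,hc,zh,z1,'none');continue
     print(psi,hc,zh,z1,check(q1,qh),'place',check(qh,qp),qb is not None,np.round(qh).astype(int))
E
```

```text
80 [0.525, 0.24] 0.24 0.3 [0.145 0.194 0.294 0.24 ] place [0.025 0.165 0.294 0.12 ] True [ 33  38 139 223  88  -2]
80 [0.525, 0.24] 0.24 0.4 [0.145 0.192 0.294 0.24 ] place [0.025 0.165 0.294 0.12 ] True [ 33  38 139 223  88  -2]
80 [0.525, 0.24] 0.24 0.5 [0.145 0.169 0.294 0.24 ] place [0.025 0.165 0.294 0.12 ] True [ 33  38 139 223  88  -2]
80 [0.525, 0.24] 0.3 0.3 [0.205 0.209 0.294 0.3  ] place [0.025 0.165 0.294 0.12 ] True [ 33  26 138 224  78 -11]
80 [0.525, 0.24] 0.3 0.4 [0.205 0.201 0.294 0.3  ] place [0.025 0.165 0.294 0.12 ] True [ 33  26 138 224  78 -11]
80 [0.525, 0.24] 0.3 0.5 [0.205 0.169 0.294 0.3  ] place [0.025 0.165 0.294 0.12 ] True [ 33  26 138 224  78 -11]
80 [0.525, 0.24] 0.34 0.3 [0.245 0.217 0.297 0.34 ] place [0.025 0.165 0.294 0.12 ] True [ 33  19 136 226  72 -18]
80 [0.525, 0.24] 0.34 0.4 [0.245 0.201 0.297 0.34 ] place [0.025 0.165 0.294 0.12 ] True [ 33  19 136 226  72 -18]
80 [0.525, 0.24] 0.34 0.5 [0.245 0.169 0.297 0.34 ] place [0.025 0.165 0.294 0.12 ] True [ 33  19 136 226  72 -18]
80 [0.535, 0.245] 0.24 0.3 [0.145 0.196 0.304 0.24 ] place [0.025 0.
[... 6491 characters left out ...]
93   1]
95 [0.535, 0.245] 0.3 0.3 [0.205 0.208 0.263 0.3  ] place [0.025 0.121 0.263 0.12 ] True [ 15  25 142 190  78  -2]
95 [0.535, 0.245] 0.3 0.4 [0.205 0.201 0.263 0.3  ] place [0.025 0.121 0.263 0.12 ] True [ 15  25 142 190  78  -2]
95 [0.535, 0.245] 0.3 0.5 [0.205 0.169 0.263 0.3  ] place [0.025 0.121 0.263 0.12 ] True [ 15  25 142 190  78  -2]
95 [0.535, 0.245] 0.34 0.3 [0.245 0.218 0.266 0.34 ] place [0.025 0.121 0.263 0.12 ] True [ 15  17 140 191  67  -4]
95 [0.535, 0.245] 0.34 0.4 [0.245 0.201 0.266 0.34 ] place [0.025 0.121 0.263 0.12 ] True [ 15  17 140 191  67  -4]
95 [0.535, 0.245] 0.34 0.5 [0.245 0.169 0.266 0.34 ] place [0.025 0.121 0.263 0.12 ] True [ 15  17 140 191  67  -4]
```

Run:
```python
from h import *
g=np.array([.525,.162]); o=ori(90,90,-1)
ctrl.move_straight([.513,.1665,.35],v=.2)
ctrl.goto([*g,.34],o); print(current_clock(),current_gripper_width(),current_joint_pos().round() if hasattr(current_joint_pos(),'round') else current_joint_pos())
ctrl.move_straight([*g,.15],v=.15)
print(current_clock(),current_ee_pos(),current_wrist_force())
cap('top','t2.png'); cap('scene','s2.png')
a=cv2.imread('pics/t2.png')[130:270,100:290];b=cv2.imread('pics/s2.png')[130:270,250:440]
cv2.imwrite('pics/m2.png',cv2.resize(np.hstack([a,b]),None,fx=2.1,fy=2.1,interpolation=3))
```

```text
10.025 0.0008023199397602953 [ 21.  17. 140. 203.  69.  -9.]
11.4417 [0.52501625 0.16201895 0.15070312] [-0.99790336 -0.3388631   0.2174905 ]
```

View pics/m2.png

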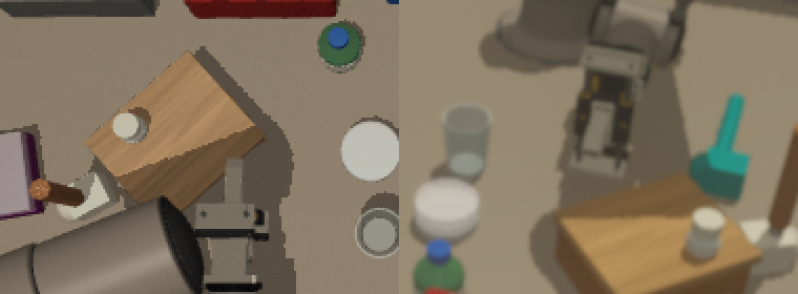

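The mallet slipped out during the fast flip. It now lies left of the riser by the tip box, handle up, around (85,195) in the left panel. I'll move the arm clear and look properly.

Run:
```python
from h import *
ctrl.move_straight([.455,.162,.15],v=.2)
ctrl.move_straight([.455,.162,.32],v=.3)
ctrl.goto([.45,-.1,.35],ori(0,0,1))
print(current_clock())
for n in('top','scene'):
    c,P=cap(n,n[0]+'3.png'); np.save(n+'P3.npy',P); np.save(n+'I3.npy',c['pixels'])
a=cv2.imread('pics/t3.png')[150:270,70:230];b=cv2.imread('pics/s3.png')[160:280,370:530]
cv2.imwrite('pics/m3.png',cv2.resize(np.hstack([a,b]),None,fx=2.5,fy=2.5,interpolation=3))
P=np.load('topP3.npy');Q=np.load('topP.npy')
def rect(P,b,lo):
    m=np.zeros((420,560),bool);m[b[1]:b[3],b[0]:b[2]]=1;q=P[m&(P[...,2]>lo)&(P[...,2]<.2)];return cv2.minAreaRect(q[:,:2].astype(np.float32)) if len(q)>4 else None
for n,b in dict(jar=(150,180,172,199),dish=(258,183,295,218),beak=(266,225,296,255),tip=(82,185,132,240)).items():
    lo=.1 if n=='jar' else .055 if n=='tip' else .02; print(n,rect(Q,b,lo),rect(P,b,lo))
```

```text
16.1417
jar ((0.5729875564575195, 0.31687790155410767), (0.03515244647860527, 0.03548958897590637), 43.5693473815918) ((0.5720117688179016, 0.31796327233314514), (0.0360090397298336, 0.036961473524570465), 60.710838317871094)
dish ((0.5460641980171204, -0.02078692615032196), (0.08542387187480927, 0.0852997750043869), 44.29833984375) ((0.5581284165382385, -0.013471756130456924), (0.06107248365879059, 0.08143960684537888), 26.513641357421875)
beak ((0.42460688948631287, -0.034094326198101044), (0.06781112402677536, 0.06796657294034958), 0.25629502534866333) ((0.40985891222953796, -0.03627881780266762), (0.04044486954808235, 0.06934592872858047), 10.77464485168457)
tip ((0.5117851495742798, 0.50379478931427), (0.11881213635206223, 0.08433660119771957), 18.5832576751709) ((0.5160314440727234, 0.4793213903903961), (0.12123027443885803, 0.16830864548683167), 6.088669776916504)
```

View pics/m3.png

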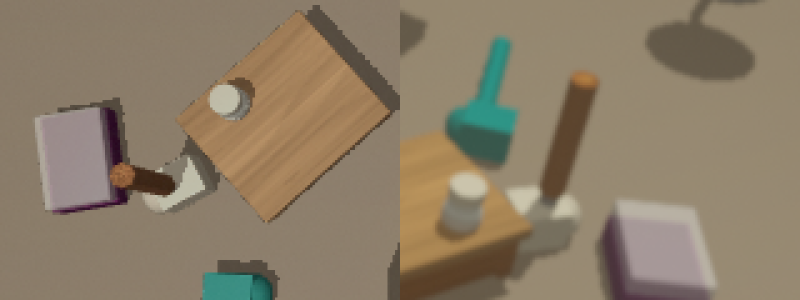

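The picture shows the mallet standing on the bench on the end of its head with the handle straight up. The dome is to the lower left and the face towards the riser. The tip box may have been nudged. I'll measure both.

Run:
```python
from h import *
for n in('top','scene'):
    P=np.load(n+'P3.npy');I=np.load(n+'I3.npy');hsv=cv2.cvtColor(I,cv2.COLOR_RGB2HSV)
    k=np.zeros((420,560),bool)
    if n=='top':k[195:245,105:165]=1
    else:k[180:270,415:460]=1
    inb=(abs(P[...,0]-.46)<.09)&(abs(P[...,1]-.41)<.09)
    h=P[k&inb&(P[...,2]>.062)&(P[...,2]<.25)&(hsv[...,1]>100)]
    c=h.mean(0);d=np.linalg.svd(h-c,full_matrices=False)[2][0];d*=np.sign(d[2])
    print(n,'handle',len(h),c,d,'zmax',h[:,2].max(),'top',h[h[:,2]>h[:,2].max()-.01].mean(0))
    w=P[k&inb&(hsv[...,1]<80)&(P[...,2]<.075)&(P[...,2]>.01)&(hsv[...,2]>120)]
    print(' head',len(w),w.mean(0),np.percentile(w[:,2],[5,50,95]),cv2.minAreaRect(w[:,:2].astype(np.float32)))
    w=w[abs(w[:,2]-.05)<.006];print(' headtop',len(w),w.mean(0),cv2.minAreaRect(w[:,:2].astype(np.float32)))
# tip box top, before and after, using both cameras
for f in('topP.npy','topP3.npy','sceneP.npy','sceneP3.npy'):
    P=np.load(f); I=np.load(f.replace('P','I')); hsv=cv2.cvtColor(I,cv2.COLOR_RGB2HSV)
    m=(abs(P[...,2]-.06)<.006)&(abs(P[...,0]-.51)<.09)&(P[...,1]>.452)&(P[...,1]<.58)&(hsv[...,0]>120)&(hsv[...,0]<178)
    q=P[m]; print(f,len(q),q.mean(0),cv2.minAreaRect(q[:,:2].astype(np.float32)))
```

```text
top handle 471 [0.50199446 0.36815983 0.12239465] [-0.35024539  0.41509383  0.83965784] zmax 0.22165906932593638 top [0.4767206  0.40414621 0.21584473]
 head 487 [0.4871508  0.43604159 0.05366814] [0.04287837 0.05318141 0.06322099] ((0.4848744571208954, 0.42260369658470154), (0.17787617444992065, 0.09431722015142441), 75.64371490478516)
 headtop 254 [0.48243097 0.39941929 0.05015016] ((0.49391257762908936, 0.431145042181015), (0.1453436017036438, 0.08752090483903885), 81.84474182128906)
scene handle 502 [0.48747757 0.40325233 0.15175393] [-0.07004406  0.02169801  0.99730789] zmax 0.21735347690670936 top [0.4807103  0.40421146 0.21331639]
 head 350 [0.48642286 0.41620744 0.04907629] [0.03386903 0.04970179 0.06010978] ((0.49132898449897766, 0.42501378059387207), (0.11740336567163467, 0.07001683861017227), 86.9350814819336)
 headtop 238 [0.4871533  0.40139297 0.04961157] ((0.4810050427913666, 0.4219241738319397), (0.0575425922870636, 0.10744891315698624), 7.101663589477539)
topP.npy 69 [0.50413222 0.49147437 0.05876897] ((0.5081154704093933, 0.49863553047180176), (0.10917492210865021, 0.07620277255773544), 17.2581844329834)
topP3.npy 75 [0.49697126 0.50343883 0.05853896] ((0.5076621770858765, 0.5145792365074158), (0.10967608541250229, 0.07449639588594437), 9.619470596313477)
sceneP.npy 55 [0.55757981 0.49435538 0.05612548] ((0.5525349974632263, 0.4880806505680084), (0.10562492907047272, 0.05146881565451622), 56.55108642578125)
sceneP3.npy 52 [0.55842193 0.50902397 0.05658101] ((0.5500335693359375, 0.5003410577774048), (0.10581563413143158, 0.0517805851995945), 50.43174362182617)
```

Run:
```python
from h import *
P=np.load('topP3.npy');I=np.load('topI3.npy');hsv=cv2.cvtColor(I,cv2.COLOR_RGB2HSV)
k=np.zeros((420,560),bool);k[205:240,122:162]=1
m=k&(hsv[...,1]<85)&(hsv[...,2]>140)&(P[...,2]>.02)&(P[...,2]<.058)&(P[...,1]<.452)
q=P[m];print(len(q),cv2.minAreaRect(q[:,:2].astype(np.float32)))
t=q[q[:,2]>.046];r=cv2.minAreaRect(t[:,:2].astype(np.float32));print(len(t),r,cv2.boxPoints(r))
dm=P[k&(hsv[...,1]<85)&(P[...,1]<.45)&(P[...,2]>.015)&(P[...,2]<.044)];print('lower pts (dome)',len(dm),dm.mean(0))
A=cv2.resize(cv2.cvtColor(I[195:245,105:170],cv2.COLOR_RGB2BGR),None,fx=10,fy=10,interpolation=0)
cv2.imwrite('pics/z.png',A)
# IK feasibility: dome azimuth az, tool pointing opposite dome, elevated down by al
c=np.array([.478,.404])
for az in(115,125,135,145):
  for al in(0,20,30,40,50,60):
    a=np.radians(az);h=np.array([np.cos(a),np.sin(a),0]);z=-h*np.cos(np.radians(al))-np.array([0,0,np.sin(np.radians(al))])
    y=np.cross([0,0,1],h)
    out=[]
    for s in(1,-1):
        Y=s*y;R=np.stack([np.cross(Y,z),Y,z],1);o=Ro.from_matrix(R).as_euler('xyz',degrees=True)
        qs=ctrl.solve_ik([*c,.105],o); out.append(None if qs is None else np.round(qs).astype(int).tolist())
    print(az,al,out)
```

```text
191 ((0.47731757164001465, 0.403363436460495), (0.04908619821071625, 0.07625892013311386), 28.302654266357422)
154 ((0.4786141514778137, 0.4009556472301483), (0.04908619821071625, 0.07078953087329865), 28.302654266357422) [[0.44022337 0.42048258]
 [0.47378674 0.35815555]
 [0.51700497 0.38142872]
 [0.48344156 0.44375575]]
lower pts (dome) 89 [0.47038153 0.39106203 0.03289518]
115 0 [None, None]
115 20 [[57, 64, 57, -56, 105, -139], [57, 64, 57, -56, 105, 41]]
115 30 [[55, 59, 60, -49, 98, -140], [55, 59, 60, -49, 98, 40]]
115 40 [[53, 54, 63, -43, 92, -142], [53, 54, 63, -43, 92, 38]]
115 50 [[50, 49, 67, -36, 85, -145], [50, 49, 67, -36, 85, 35]]
115 60 [[47, 45, 70, -28, 79, -149], [47, 45, 70, -28, 79, 31]]
125 0 [None, None]
125 20 [None, None]
125 30 [[57, 55, 69, -53, 89, -140], [57, 55, 69, -53, 89, 40]]
125 40 [[55, 50, 71, -47, 83, -144], [55, 50, 71, -47, 83, 36]]
125 50 [[51, 46, 73, -39, 78, -149], [51, 46, 73, -39, 78, 31]]
125 60 [[48, 42, 75, -31, 72, -155], [48, 42, 75, -31, 72, 25]]
135 0 [None, None]
135 20 [None, None]
135 30 [None, None]
135 40 [[55, 47, 79, -51, 75, -146], [55, 47, 79, -51, 75, 34]]
135 50 [[52, 43, 80, -43, 70, -153], [52, 43, 80, -43, 70, 27]]
135 60 [[48, 40, 80, -33, 66, -162], [48, 40, 80, -33, 66, 18]]
145 0 [None, None]
145 20 [None, None]
145 30 [None, None]
145 40 [[56, 43, 87, -57, 66, -147], [56, 43, 87, -57, 66, 33]]
145 50 [[52, 40, 87, -47, 61, -157], [52, 40, 87, -47, 61, 23]]
145 60 [[48, 37, 86, -36, 59, -168], [48, 37, 86, -36, 59, 12]]<sys>:0: UserWarning: Gimbal lock detected. Setting third angle to zero since it is not possible to uniquely determine all angles.
```

View pics/z.png

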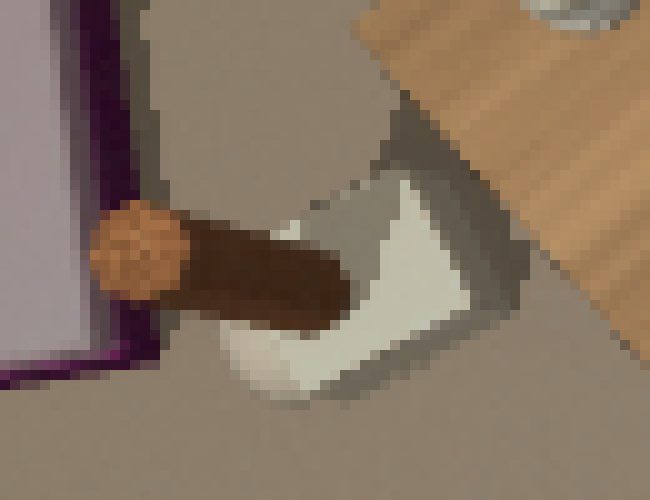

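The dome azimuth is about 118° and the handle axis stands at about (0.478,0.4035). The crop shows the dome at (265,370), the face edge running (405,180)–(470,300), and the butt at (140,250). A grasp tilted 45° on the handle's side flats makes both the pick-up and the standing pose reachable. I'll plan it and check it.

```bash
cat >> h.py <<'E'
def oriM(xm,zm,al,s=1):
    """tool orientation: tool z = cos(al)(-zm)+sin(al) xm, jaws along +-ym"""
    xm=np.array(xm,float);zm=np.array(zm,float);y=s*np.cross(zm,xm);a=np.radians(al);z=-np.cos(a)*zm+np.sin(a)*xm
    return Ro.from_matrix(np.stack([np.cross(y,z),y,z],1)).as_euler('xyz',degrees=True)
def hz(az): a=np.radians(az);return np.array([np.cos(a),np.sin(a),0])
E
python3 - <<'E' 2>/dev/null
from h import *
c=np.array([.478,.4035])
fmt=lambda q:None if q is None else np.round(q).astype(int).tolist()
for al in(35,45,55):
    for s in(1,-1):
        o=oriM([0,0,-1],hz(118),al,s)
        print('A',al,s,[fmt(ctrl.solve_ik([*c,z],o)) for z in(.085,.3)])
        zt=np.array(Ro.from_euler('xyz',o,degrees=True).as_matrix())[:,2]
        print('  pre',fmt(ctrl.solve_ik(np.r_[c,.085]-.09*zt,o)))
        for psi in(50,60,73,85,100,115,130,150):
            g=np.array([.53,.243])-.06*hz(psi)[:2]; of=oriM(hz(psi),[0,0,1],al,s)
            print('  F',psi,[fmt(ctrl.solve_ik([*g,z],of)) for z in(.12,.3)])
E
```

```text
A 35 1 [[55, 56, 65, -47, 91, -140], [55, 44, 54, -50, 106, -157]]
  pre [60, 57, 53, -45, 102, -145]
  F 50 [[-3, 19, 121, 60, 32, 167], [-3, 3, 106, 35, 54, -160]]
  F 60 [[-6, 21, 117, 54, 40, 162], [-6, 6, 102, 37, 61, -171]]
  F 73 [[-8, 25, 109, 47, 51, 156], [-8, 12, 95, 37, 71, 177]]
  F 85 [[-9, 29, 102, 42, 59, 151], [-9, 17, 88, 36, 80, 168]]
  F 100 [[-7, 34, 91, 36, 70, 146], [-7, 24, 78, 33, 90, 159]]
  F 115 [[-5, 40, 80, 30, 81, 140], [-5, 31, 67, 30, 100, 151]]
  F 130 [[-2, 45, 69, 25, 91, 133], [-2, 37, 55, 27, 110, 143]]
  F 150 [[3, 52, 55, 19, 103, 123], [3, 46, 39, 22, 123, 131]]
A 35 -1 [[55, 56, 65, -47, 91, 40], [55, 44, 54, -50, 106, 23]]
  pre [60, 57, 53, -45, 102, 35]
  F 50 [[-3, 19, 121, 60, 32, -13], [-3, 3, 106, 35, 54, 20]]
  F 60 [[-6, 21, 117, 54, 40, -18], [-6, 6, 102, 37, 61, 9]]
  F 73 [[-8, 25, 109, 47, 51, -24], [-8, 12, 95, 37, 71, -3]]
  F 85 [[-9, 29, 102, 42, 59, -29], [-9, 17, 88, 36, 80, -12]]
  F 100 [[-7, 34, 91, 36, 70, -34], [-7, 24, 78, 33, 90, -21]]
  F 115 [[-5, 40, 80, 30, 81, -40], [-5, 31, 67, 30, 100, -29]]
  F 130 [[-2, 45, 
[... 1872 characters left out ...]
, 51, 41, 121, 143]]
  F 150 [[0, 64, 41, 29, 122, 125], [0, 58, 27, 39, 139, 140]]
A 55 -1 [[49, 47, 71, -33, 78, 33], [49, 37, 55, -33, 100, 19]]
  pre [53, 45, 62, -31, 89, 30]
  F 50 [[-14, 27, 133, 100, 49, -65], [-14, 2, 121, 69, 52, -17]]
  F 60 [[-17, 29, 126, 84, 54, -59], [-17, 7, 115, 64, 63, -22]]
  F 73 [[-18, 32, 115, 69, 62, -53], [-18, 15, 105, 58, 75, -26]]
  F 85 [[-17, 37, 105, 58, 70, -50], [-17, 21, 95, 53, 84, -29]]
  F 100 [[-15, 42, 91, 49, 82, -48], [-15, 29, 82, 49, 96, -31]]
  F 115 [[-11, 48, 76, 42, 94, -48], [-11, 37, 67, 45, 109, -34]]
  F 130 [[-6, 55, 62, 36, 106, -50], [-6, 46, 51, 41, 121, -37]]
  F 150 [[0, 64, 41, 29, 122, -55], [0, 58, 27, 39, 139, -40]]
```

```bash
python3 - <<'E' 2>/dev/null
from h import *
c=np.array([.478,.4035]); A=oriM([0,0,-1],hz(118),45,-1); zt=Ro.from_euler('xyz',A,degrees=True).as_matrix()[:,2]
pre=np.r_[c,.086]-.085*zt
hand.move_gripper(.064,60)
ctrl.goto([pre[0],pre[1],.34],A)
ctrl.move_straight(pre,v=.25)
print('hit',ctrl.move_straight(np.r_[c,.086],v=.12,force_limit=8),current_ee_pos())
hand.move_gripper(0,60); print(current_gripper_width(),current_clock())
ctrl.move_straight(np.r_[c,.30],v=.12)
print(current_gripper_width(),current_wrist_force(),current_clock())
F=oriM(hz(73),[0,0,1],45,-1); hc=np.array([.53,.243]); g=hc-.061*hz(73)[:2]
ctrl.move_straight([*g,.30],F,v=.07)
print(current_gripper_width(),current_wrist_force(),current_clock())
cap('top','t4.png'); c,P=cap('scene','s4.png')
a=cv2.imread('pics/t4.png')[130:270,100:290];b=cv2.imread('pics/s4.png')[110:250,280:470]
cv2.imwrite('pics/m4.png',cv2.resize(np.hstack([a,b]),None,fx=2.1,fy=2.1,interpolation=3))
E
```

```text
hit False [0.47816064 0.40421971 0.08680701]
0.02513331016315685 21.9
0.025377340316566997 [-1.6243525   0.25327134 -4.46460595] 23.8333
0.024772349888475882 [ 0.1576607  -0.13350938 -4.89567342] 27.15
```

View pics/m4.png

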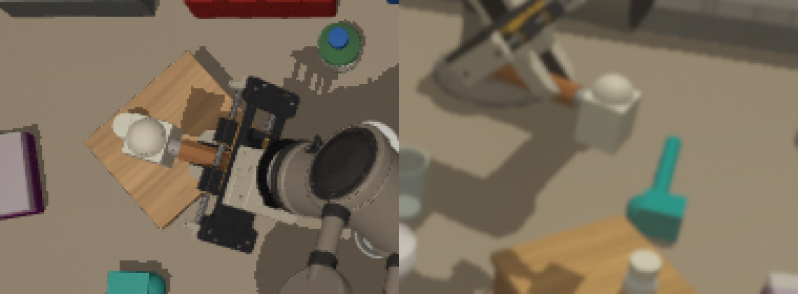

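```bash
cat >> h.py <<'E'
def hand_pose(n='scene',box=None,lo=.085,hi=.3):
    """brown handle axis + white head stats"""
    c,P=cap(n); hsv=cv2.cvtColor(c['pixels'],cv2.COLOR_RGB2HSV)
    k=(P[...,2]>lo)&(P[...,2]<hi)
    for i,(a,b) in enumerate(box): k&=(P[...,i]>a)&(P[...,i]<b)
    h=P[k&(hsv[...,1]>110)&(hsv[...,0]<20)];w=P[k&(hsv[...,1]<70)&(hsv[...,2]>110)]
    return h,w
def axis(h):
    c=h.mean(0);d=np.linalg.svd(h-c,full_matrices=False)[2][0];d*=np.sign(d[1]);return c,d,np.degrees(np.arctan2(d[1],d[0])),np.degrees(np.arcsin(d[2]))
E
python3 - <<'E' 2>/dev/null
from h import *
bx=[(.4,.65),(.08,.3)]
h,w=hand_pose('scene',bx,.2,.4); print('held',len(h),axis(h)[2:],len(w))
F=oriM(hz(73),[0,0,1],45,-1); zt=Ro.from_euler('xyz',F,degrees=True).as_matrix()[:,2]
g=current_ee_pos()[:2]
ctrl.move_straight([*g,.145],v=.15)
print('touch',ctrl.move_straight([*g,.1185],v=.03,force_limit=6),current_ee_pos(),current_wrist_force())
p=np.array(current_ee_pos())
hand.move_gripper(.06); ctrl.wait(.3)
ctrl.move_straight(p-.1*zt,v=.15)
ctrl.move_straight([.40,-.0,.33],v=.3)
print(current_clock())
h,w=hand_pose('top',bx,.11,.2); print('top handle',len(h),h.mean(0),axis(h)[2:],'ends',h[np.argmin(h[:,1])])
h2=h[h[:,2]>.126]; print(axis(h2))
w=w[w[:,1]>.2];print('head top',len(w),w.mean(0),cv2.minAreaRect(w[:,:2].astype(np.float32)),np.percentile(w[:,2],[2,50,98]))
h,w=hand_pose('scene',bx,.085,.2); print('scene',len(h),axis(h))
E
```

```text
held 247 (np.float64(74.2583210002795), np.float64(-35.91653135513645)) 1288
touch True [0.51218477 0.18475379 0.1183662 ] [ 0.61116346 -2.58973203  4.76309502]
32.0917
top handle 407 [0.49865964 0.14269812 0.13092872] (np.float64(72.80760567151623), np.float64(0.253852202563419)) ends [0.49115175 0.08001788 0.1259218 ]
(array([0.4987084 , 0.1425987 , 0.13164507]), array([0.29610326, 0.95513953, 0.00559838]), np.float64(72.77601635556424), np.float64(0.32076504913035864))
head top 332 [0.52770925 0.23830903 0.14762773] ((0.5279545783996582, 0.23643606901168823), (0.06316091865301132, 0.04992347210645676), 72.80403137207031) [0.1273425  0.15018924 0.16136769]
scene 402 (array([0.50686078, 0.14184503, 0.12760859]), array([3.02598836e-01, 9.53117924e-01, 4.10357740e-04]), np.float64(72.38623618860193), np.float64(0.02351176726790831))
```

The mallet stands on its face on the riser: handle level, yaw 72.8°. Now I'll regrasp it from straight above, closer to the head.

```bash
cat >> h.py <<'E'
def droop(psi):
    g=np.array(current_ee_pos()); d=hz(psi); out=[]
    for n in('top','scene'):
        c,P=cap(n);hsv=cv2.cvtColor(c['pixels'],cv2.COLOR_RGB2HSV)
        r=P-g; t=r@d; lat=r@np.array([-d[1],d[0],0])
        m=(t<-.035)&(t>-.14)&(abs(lat)<.02)&(abs(r[...,2])<.045)&(hsv[...,1]>100)&(hsv[...,0]<20)
        h=np.stack([t[m],lat[m],r[...,2][m]],1)
        if len(h)<30: out.append((n,len(h)));continue
        if n=='top': h=h[abs(h[:,1]-np.median(h[:,1]))<.006]
        s=np.polyfit(h[:,0],h[:,2],1); w=(t>.03)&(t<.1)&(abs(lat)<.04)&(abs(r[...,2])<.06)&(hsv[...,1]<70)&(hsv[...,2]>110)
        out.append((n,len(h),'slope deg',round(np.degrees(np.arctan(s[0])),1),'z@0',round(s[1],4),'head zmax',round(float(r[...,2][w].max()),4) if w.any() else None, 'butt t',round(h[:,0].min(),4)))
    return out
E
python3 - <<'E'
from h import *
h,w=hand_pose('top',[(.4,.65),(.03,.3)],.11,.2); 
a=w[w[:,2]>.158]; print('apex',len(a),a.mean(0)); h2=h[h[:,2]>.126];c,d,psi,sl=axis(h2);print(c,psi,sl,'butt',h2[:,1].min())
d=hz(psi)[:2]; b=c[:2]+d*(((h2[:,:2]-c[:2])@d).min()); hb=b+.19*d; ha=c[:2]+d*((a.mean(0)[:2]-c[:2])@d); print('head from butt',hb,'from apex',ha)
hc=(hb+ha)/2; g=hc-.058*d; o=ori(psi,0,1)
np.save('st.npy',np.r_[hc,psi])
hand.move_gripper(.06,60)
ctrl.goto([*g,.24],o)
print('hit',ctrl.move_straight([*g,.1205],v=.15,force_limit=8))
hand.move_gripper(0,60);print(current_gripper_width(),current_clock())
ctrl.move_straight([*g,.22],v=.08)
print(droop(psi),current_wrist_force(),current_clock(),current_gripper_width())
E
```

```text
apex 53 [0.529567   0.2419043  0.16001939]
[0.49581809 0.13291823 0.13203665] 72.88258331655291 0.1273963954658109 butt 0.05929606029519765
head from butt [0.52976412 0.24314229] from apex [0.5293988 0.2419561]
hit False
0.024420838593772334 35.1833
[('top', 170, 'slope deg', np.float64(-1.4), 'z@0', np.float64(0.0152), 'head zmax', None, 'butt t', np.float64(-0.132)), ('scene', 231, 'slope deg', np.float64(-8.5), 'z@0', np.float64(-0.0034), 'head zmax', 0.0361, 'butt t', np.float64(-0.1343))] [-0.43216053 -0.25390339 -5.91452545] 36.675 0.024375265720528647
```

```bash
cat >> h.py <<'E'
def pin():
    o=[]
    for n in('top','scene'):
        c,P=cap(n); r=np.hypot(P[...,0]-.6085,P[...,1]+.2255); z=P[...,2][(r<.014)&(P[...,2]<.16)]
        o.append((n,len(z),round(float(np.median(z)),4) if len(z) else None))
    return o
E
python3 - <<'E'
from h import *
hx,hy,psi=np.load('st.npy'); d=hz(psi)
o=oriM(d,[0,0,1],1.5,-1)
g=np.array([.6085,-.2255])-.058*d[:2]
ctrl.move_straight([.51,.1,.25],o,v=.25)
ctrl.move_straight([*g,.225],o,v=.3)
ctrl.wait(.2); print(droop(psi),current_clock(),current_ee_pos(),current_wrist_force())
ctrl.wait(.1)
print('lim',ctrl.move_straight([*g,.1535],v=.45,force_limit=80),current_ee_pos(),current_wrist_force(),current_clock())
ctrl.wait(.15); print(current_ee_pos(),current_wrist_force())
ctrl.move_straight([*g,.225],v=.3)
print(pin(),droop(psi),current_gripper_width(),current_clock())
E
```

```text
[('top', 52, 'slope deg', np.float64(1.1), 'z@0', np.float64(0.0168), 'head zmax', 0.0408, 'butt t', np.float64(-0.1302)), ('scene', 43, 'slope deg', np.float64(-14.3), 'z@0', np.float64(-0.0054), 'head zmax', 0.0381, 'butt t', np.float64(-0.0652))] 38.9417 [ 0.59154298 -0.28026371  0.22539147] [ 0.24678238  0.36736257 -5.45843084]
lim False [ 0.59075428 -0.28043241  0.15245548] [ 0.36471243  0.04564319 -4.10161542] 39.35
[ 0.59210611 -0.28135022  0.15530905] [ 0.45489277 -0.84059542 -4.82700845]
[('top', 8, 0.1128), ('scene', 103, 0.0987)] [('top', 60, 'slope deg', np.float64(1.4), 'z@0', np.float64(0.0182), 'head zmax', 0.0481, 'butt t', np.float64(-0.1319)), ('scene', 38, 'slope deg', np.float64(-14.8), 'z@0', np.float64(-0.0046), 'head zmax', 0.0437, 'butt t', np.float64(-0.0609))] 0.02512509344102752 40.0917
```

Run:
```python
from h import *
hx,hy,psi=np.load('st.npy')
ctrl.move_straight([.54,-.05,.25],v=.35)
for n in('top','scene'):
    c,P=cap(n); r=np.hypot(P[...,0]-.6085,P[...,1]+.2255)
    for a,b in((0,.011),(.018,.021)):
        z=P[...,2][(r<b)&(r>=a)&(P[...,2]<.16)]; print(n,a,len(z),np.round(np.percentile(z,[5,25,50,75,95]),4))
print(droop(psi),current_clock())
```

```text
top 0 45 [0.1087 0.1114 0.1129 0.1157 0.1185]
top 0.018 39 [0.0862 0.0941 0.0996 0.1029 0.1063]
scene 0 58 [-0.7556 -0.7468  0.1125  0.1142  0.1155]
scene 0.018 83 [-0.7538 -0.3559  0.0906  0.0988  0.106 ]
[('top', 99, 'slope deg', np.float64(-0.1), 'z@0', np.float64(0.016), 'head zmax', 0.0383, 'butt t', np.float64(-0.1318)), ('scene', 81, 'slope deg', np.float64(-7.0), 'z@0', np.float64(-0.0071), 'head zmax', 0.0436, 'butt t', np.float64(-0.1311))] 41.125
```

The pin reads about 113 mm in both cameras with nothing touching it, so it's home and latched. I'll stand the mallet back on the riser, then look at the tip box.

Run:
```python
from h import *
hx,hy,psi=np.load('st.npy'); d=hz(psi); g=np.array([hx,hy])-.058*d[:2]
o=ori(psi,0,1)
ctrl.move_straight([*g,.22],o,v=.3)
ctrl.move_straight([*g,.135],v=.15)
print('touch',ctrl.move_straight([*g,.1195],v=.04,force_limit=6),current_ee_pos())
hand.move_gripper(.06); ctrl.wait(.2)
ctrl.move_straight([*g,.24],v=.2)
ctrl.goto([.45,.45,.30],ori(18,0,1))   # towards the tip box
c,P=cap('top','t6.png'); np.save('topP6.npy',P); np.save('topI6.npy',c['pixels'])
c2,P2=cap('scene','s6.png'); np.save('sceneP6.npy',P2); np.save('sceneI6.npy',c2['pixels'])
print(current_clock())
m=(P[...,0]>.4)&(P[...,0]<.65)&(P[...,1]>.03)&(P[...,1]<.3)
hsv=cv2.cvtColor(c['pixels'],cv2.COLOR_RGB2HSV)
h=P[m&(P[...,2]>.126)&(P[...,2]<.2)&(hsv[...,1]>110)]; w=P[m&(P[...,2]>.157)&(P[...,2]<.2)&(hsv[...,1]<70)]
print('handle',len(h),axis(h) if len(h)>20 else '','apex',len(w),w.mean(0) if len(w) else '')
def box(P,I):
    hs=cv2.cvtColor(I,cv2.COLOR_RGB2HSV)
    m=(P[...,2]>.052)&(P[...,2]<.07)&(abs(P[...,0]-.51)<.1)&(P[...,1]>.43)&(P[...,1]<.6)&(hs[...,2]>90)&~((hs[...,0]<30)&(hs[...,1]>60))
    q=P[m]; return len(q),q.mean(0),cv2.minAreaRect(q[:,:2].astype(np.float32))
for f in('topP','sceneP','topP6','sceneP6'): print(f,box(np.load(f+'.npy'),np.load(f.replace('P','I')+'.npy')))
a=cv2.imread('pics/t6.png')[130:270,60:250];b=cv2.imread('pics/s6.png')[160:300,340:530]
cv2.imwrite('pics/m6.png',cv2.resize(np.hstack([a,b]),None,fx=2.1,fy=2.1,interpolation=3))
```

```text
touch False [0.51248013 0.18722796 0.11943513]
46.4083
handle 418 (array([0.49549831, 0.13161863, 0.13191618]), array([ 0.29163015,  0.95650002, -0.00771803]), np.float64(73.04390395507441), np.float64(-0.4422150911282997)) apex 65 [0.52748667 0.23936275 0.15985135]
topP (1031, array([0.51118451, 0.5036726 , 0.05993108]), ((0.5116778612136841, 0.5050327181816101), (0.1194799542427063, 0.08481521904468536), 18.456647872924805))
sceneP (1129, array([0.51864117, 0.50417133, 0.05936892]), ((0.5126055479049683, 0.5034976601600647), (0.1216217651963234, 0.08462049812078476), 17.80950164794922))
topP6 (215, array([0.54874861, 0.52914168, 0.06000467]), ((0.5114481449127197, 0.5203052163124084), (0.11754793673753738, 0.08333054184913635), 9.042798042297363))
sceneP6 (1132, array([0.51758425, 0.51954407, 0.05942661]), ((0.5110097527503967, 0.5192258358001709), (0.12129323929548264, 0.08392713963985443), 9.698841094970703))
```

View pics/m6.png

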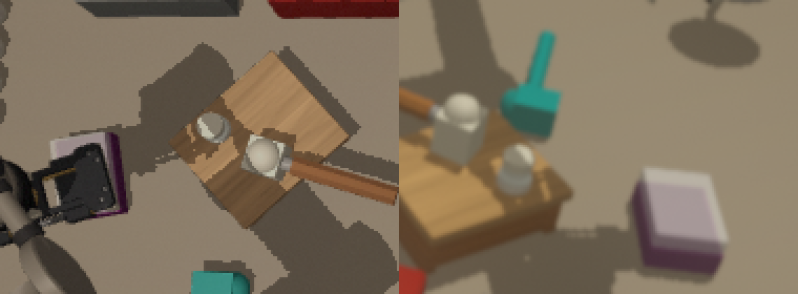

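The mallet stands on its face on the riser (dome at (262,155) in the left panel). The tip box (purple, right panel at (680,220)) sits 16 mm and 9° from where it began, knocked by my earlier drop. I'll put it back.

Run:
```python
from h import *
A=(.5112,.5198);B=(.5121,.5043)
hand.move_gripper(.092,15)
fl=next(f for f in(1,-1) if ctrl.solve_ik([*A,.045],ori(9.4,0,f)) is not None and ctrl.solve_ik([*B,.045],ori(18.1,0,f)) is not None)
ctrl.goto([*A,.15],ori(9.4,0,fl))
hit=ctrl.move_straight([*A,.045],v=.1,force_limit=8); print('hit',hit,current_ee_pos(),current_clock())
if hit:
    ctrl.move_straight([*A,.15],v=.2)
else:
    hand.move_gripper(.07,15); print(current_gripper_width())
    ctrl.move_straight([*A,.049],v=.05)
    ctrl.move_straight([*B,.049],ori(18.1,0,fl),v=.02)
    ctrl.move_straight([*B,.0452],v=.05)
    hand.move_gripper(.092); ctrl.move_straight([*B,.16],v=.15)
print(current_clock())
ctrl.move_straight([.40,.33,.30],v=.3)
def box(P,I):
    hs=cv2.cvtColor(I,cv2.COLOR_RGB2HSV)
    m=(P[...,2]>.052)&(P[...,2]<.07)&(abs(P[...,0]-.51)<.1)&(P[...,1]>.43)&(P[...,1]<.6)&(hs[...,2]>90)&~((hs[...,0]<30)&(hs[...,1]>60))
    q=P[m]; return len(q),cv2.minAreaRect(q[:,:2].astype(np.float32))
c,P=cap('scene'); print(box(P,c['pixels']),current_clock())
c,P=cap('top');hsv=cv2.cvtColor(c['pixels'],cv2.COLOR_RGB2HSV)
m=(P[...,0]>.4)&(P[...,0]<.65)&(P[...,1]>.03)&(P[...,1]<.3);w=P[m&(P[...,2]>.157)&(P[...,2]<.2)&(hsv[...,1]<70)];print('apex',len(w),w.mean(0))
print(pin()[0])
```

```text
hit False [0.51162388 0.52016587 0.04596962] 49.0667
0.08319669974743986
52.1417
(1124, ((0.513501763343811, 0.5043955445289612), (0.11956634372472763, 0.084858238697052), 18.156295776367188)) 53.175
apex 71 [0.52776891 0.2395828  0.15986496]
('top', 72, 0.114)
```

```bash
python3 -c "
from rig import *
print(workorder.finish_job(),current_clock())"
```

```text
the job is handed in; nothing more can be done
the job is handed in; nothing more can be done
```

The job is handed in: one brisk blow drove the pin home and it stayed down (about 114 mm by camera), and the mallet is back on its flat face on the riser, hand clear; during the first turn-over the mallet slipped from the grip, landed on the bench and knocked the tip box about 16 mm, so I stood it on the riser from there and put the box back to within about 1 mm.

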